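# Find the binding sash pulley of the safety cabinet

## Robot

A 7-joint arm with a two-finger parallel gripper is mounted at the origin on the work surface. World frame = base frame: x ahead of the robot, y to its left, z up, the work surface at z = 0. Lengths are in mm, angles in degrees, forces in N, time in s.
With the tool pointing down it reaches from about 425 to 875 mm from the base axis. Payload 4.7 kg.
Tool frame: the origin (TCP) lies midway between the tips of the shut fingers; the grasp point (between the pads) lies 19 mm behind it; x points along the fingers, y is the direction in which the jaws open and shut, and the axes are right-handed (so a half turn about x gives the same grasp; the last joint's range is limited). The gripper opens to 85 mm and grips with 20 to 120 N. Pads are 22 mm wide; open, the fingers measure 114 mm over their backs; the gripper's body (76 mm by 85 mm) begins 54 mm behind the grasp point. The pads swing forward as they close: fully open they stand 13 mm farther back than shut.
Start: joints at [75.636, 18.392, -4.016, 83.108, 1.295, 78.541, -3.26], TCP at [170.094, -627.37, 231.349] pointing down, gripper open.
Joint ranges: [-163.93, 163.93], [-17.29, 119.83], [-79.2, 71.16], [3.27, 140.29], [-89.18, 269.18], [5.43, 117.66], [-154.24, 154.24]. Speed limits (degrees/s): [147.25, 147.25, 180, 180, 180, 180, 180].

## Interface

Orientations are given as a 3x3 rotation matrix whose columns are the frame's x, y, z axes.
In Python, from plant import arm gives the robot as it stands.
- The arm moves only by the shell command python3 -m pendant 'ROWS'. ROWS is text: rows parted by semicolons, each of 5 numbers parted by spaces: the shift along the tool's x, y, z in cm, then the turn about the tool's x in rad, then the closure, from -1 (fully open) to 1 (shut). In form: dx dy dz spin fingers; .... A call has exactly 8 rows; each row is the pose to reach, as a shift and turn from the pose measured when the call began, along the tool's axes at that moment; what a row does not reach only later rows make up. A row lasts 1/10 s, in which the tool goes at most 50 mm and 8.59 degrees, less where a joint would pass 70% of its speed; a pose out of reach is approached as far as the arm can. A call with a gripper value outside its range is refused whole. The fingers move at their own pace and stop on an object; the grip force is fixed at half the most. Time passes only in rows, so rows that repeat a pose let the fingers close, or fill a call up. It gives the time, the measured TCP pose, the force and the opening at its end, in the units of the state.
- arm.get_state(): the state, without advancing time (a new reading comes with each control period).
- arm.camera(name): name is "scene" or "top"; returns (picture, depth): 400x640x3 uint8, red, green, blue; 400x640 float32, mm along the optical axis (not along the pixel's ray), 0 where there is no reading.
- arm.camera_model(name): a dict with "fx", "fy", "cx", "cy" (pixels), "k1" (the pictures are not rectified: a ray, as slopes to the right and down, at radius r is drawn at 1 + k1 r^2 times it, then the intrinsics apply), "position" and "rotation" of the camera in the world. Camera axes: x right, y up, looking along -z (the intrinsics and any distortion apply to the point x, -y, -z); pixel columns grow to the right and rows downward; lengths in mm; the calibration is good to about 2 mm. A picture is of the moment at which its call begins. camera_model takes no time and is no camera call.
- arm.close_job(): hands the job in, once; it reports no verdict.
The state is a dict: "time_s": time; "joints": joint angles; "dq": joint speeds; "joint_efforts": joint torques, N m; "tcp_pos": TCP position; "tool_rot": TCP orientation; "ft_force": force on the tool from outside, world axes, zero at the start; "ft_torque": the same for the moment, N m; "opening": finger opening in mm.
Only numpy, scipy, OpenCV 4.12 (cv2) and the standard library are available. Lean on these libraries where they do the work, as an engineer would, in place of code of your own. Each camera call takes 0.05 s, during which the arm holds its last target.

## Task

The three star-wheel pulley blocks from the safety cabinet's sash stand in the rack and one of them binds: while they stand in their seats, turn each wheel by hand at least a sixth of a turn one way to feel its drag. Then lift out the one that binds, set it down (do not drop it) fully home in the foam tray's pocket and let go; the two free-running ones must stay in their seats throughout, and the bottle, tube rack and jar must not be disturbed.

Things in the scene. Friction and masses are not known exactly. Their poses are not given: they have to be found in the camera images.
- pulley_1: sash pulley block (3 alike, 0.77 kg), aluminium bracket with steel star wheel, upright in a rack seat, x nearly along the rack's x. Origin: centre of base underside; z up, x to the narrow tongue, y along wheel pin. Base 8 thick: 44 wide for x -58..+30, tongue 20 wide to x +58. Two cheeks (grip here) 36 long, 34 over outer faces in y, top 51 above underside. Wheel pin at height 44, arms reach to height 78 (mm)
- wheel_1 (a joint): angle (rad) of pulley_1's wheel, unlimited, starts within 0.3 of 0; grows as its top moves to +x (tongue). 12 mm thick, hub radius 13, six 7 mm arms to radius 34, at 0 two at 30 deg either side of the top. A closed fingertip drawn along x, end 26 mm above pin (deeper jams), catches an arm. Free: under 0.3 N drag, runs on when let go. Binding (exactly one of the three; only felt): 3 N and more, stops dead
- tongue_1 (a point): point on the underside of pulley_1's base, in the tongue, 45 mm from its origin along its x
- pulley_2: sash pulley block (3 alike, 0.77 kg), aluminium bracket with steel star wheel, upright in a rack seat, x nearly along the rack's x. Origin: centre of base underside; z up, x to the narrow tongue, y along wheel pin. Base 8 thick: 44 wide for x -58..+30, tongue 20 wide to x +58. Two cheeks (grip here) 36 long, 34 over outer faces in y, top 51 above underside. Wheel pin at height 44, arms reach to height 78 (mm)
- wheel_2 (a joint): angle (rad) of pulley_2's wheel, unlimited, starts within 0.3 of 0; grows as its top moves to +x (tongue). 12 mm thick, hub radius 13, six 7 mm arms to radius 34, at 0 two at 30 deg either side of the top. A closed fingertip drawn along x, end 26 mm above pin (deeper jams), catches an arm. Free: under 0.3 N drag, runs on when let go. Binding (exactly one of the three; only felt): 3 N and more, stops dead
- tongue_2 (a point): point on the underside of pulley_2's base, in the tongue, 45 mm from its origin along its x
- pulley_3: sash pulley block (3 alike, 0.77 kg), aluminium bracket with steel star wheel, upright in a rack seat, x nearly along the rack's x. Origin: centre of base underside; z up, x to the narrow tongue, y along wheel pin. Base 8 thick: 44 wide for x -58..+30, tongue 20 wide to x +58. Two cheeks (grip here) 36 long, 34 over outer faces in y, top 51 above underside. Wheel pin at height 44, arms reach to height 78 (mm)
- wheel_3 (a joint): angle (rad) of pulley_3's wheel, unlimited, starts within 0.3 of 0; grows as its top moves to +x (tongue). 12 mm thick, hub radius 13, six 7 mm arms to radius 34, at 0 two at 30 deg either side of the top. A closed fingertip drawn along x, end 26 mm above pin (deeper jams), catches an arm. Free: under 0.3 N drag, runs on when let go. Binding (exactly one of the three; only felt): 3 N and more, stops dead
- tongue_3 (a point): point on the underside of pulley_3's base, in the tongue, 45 mm from its origin along its x
- rack: fixed aluminium rack plate, 170 mm (x) by 372 mm (y) and 8 mm thick, origin at the centre of its underside on the bench, z up. Three seats 120 mm apart along its y (at y -120, 0, +120 mm), whose floor is the plate's top, each framed by white rims 8 mm high and 8 mm wide around a 120 by 48 mm opening
- tray: fixed dark foam tray on a white bottom, 170 mm (x) by 110 mm (y) and 14 mm high, origin at the centre of its underside on the bench, z up. One cut-out pocket, 10 mm deep, in the outline of a pulley block's base with 2 mm of play all round, narrow end towards the tray's +x: a block goes fully in only with its tongue that way
- pocket (a point): pocket floor (4 mm above the bench), the point where the origin of a fully seated pulley block belongs; axes as the tray's, and a seated block's x is the tray's x
- pocket_tongue (a point): pocket floor in the narrow end, 45 mm from point pocket along the tray's x: where a seated block's tongue point belongs
- reagent_bottle: bystander: amber bottle, 60 mm across and 130 mm high, origin at the centre of its underside
- tube_rack: bystander: white tube rack, 90 (x) by 60 (y) by 45 mm high with six holes, origin at the centre of its underside
- jar: bystander: small clear jar with white lid, 56 mm across and 60 mm high, origin at the centre of its underside
There are look-alikes about, which are no part of the job. What is shaped like the pulley_1 but red is not meant. Leave any red look-alike of the pulley_2 alone.

How it is judged (in metres and radians):
On the way:
1. each of the three wheels has been turned (its angle is beyond 0.7 rad either way; it started within 0.3 of zero) while all three blocks still stand in their seats (moved less than 20 mm) ((value of joint wheel_1 above 0.7 rad or value of joint wheel_1 below -0.7 rad) and (value of joint wheel_2 above 0.7 rad or value of joint wheel_2 below -0.7 rad) and (value of joint wheel_3 above 0.7 rad or value of joint wheel_3 below -0.7 rad) and distance of each of pulley_1, pulley_2, pulley_3 from where it was at the start of the episode below 0.02 m), for 0.05 s.
At the end, for the whole second after the job is handed in: The binding block rests fully home in the pocket (origin within 6 mm of the pocket point, underside under 3.5 mm above its floor, tongue point within 8 mm, tilt under 0.08 rad); both free-running blocks are upright (0.08 rad) within 15 mm of where they started (horizontal distance between pulley_2 and pocket below 0.006 m and z of pulley_2 in the frame of tray below 0.0075 m and horizontal distance between tongue_2 and pocket_tongue below 0.008 m and angle between each of pulley_2, pulley_1, pulley_3's own z axis and vertical below 0.08 rad and linear speed of pulley_2 below 0.02 m/s and distance of each of pulley_1, pulley_3 from where it was at the start of the episode below 0.015 m); the robot touches nothing.
It fails at once if a free-running block was taken out of its seat (moved over 30 mm) (distance of any of pulley_1, pulley_3 from where it was at the start of the episode above 0.03 m).
It fails at once if the binding block was dropped (over 0.6 m/s with no finger on it) (linear speed of pulley_2 above 0.6 m/s and contact force between the fingers and pulley_2 below 0.1 N).
It fails at once if a bystander was moved over 30 mm or tipped (distance of any of reagent_bottle, tube_rack, jar from where it was at the start of the episode above 0.03 m or angle between any of reagent_bottle, tube_rack, jar's own z axis and vertical above 0.3 rad).
It also fails if it takes over 61 s, if anything falls off the work surface, if the arm or the gripper's body presses on something with over 40 N, if the wrist force passes 120 N, or if a joint passes its speed limit or range.

## Working session

There is one attempt and no reset: what is moved stays moved. The work goes in short steps, Python scripts to look and compute and a shell command to move; the robot and the scene stay as the last step left them, time stands still between calls to the robot, and variables do not carry over. Pictures are saved under pics/ and viewed, and the job is handed in when it is done.

```bash
ls; mkdir -p pics; python3 - <<'E'
from plant import arm
import cv2, numpy as np
s=arm.get_state()
for k in s: print(k, np.round(s[k],3).tolist())
for n in ("scene","top"):
    im,d=arm.camera(n); cv2.imwrite(f"pics/{n}0.png",im[:,:,::-1]); np.save(f"pics/{n}0.npy",d); np.save(f"pics/{n}0i.npy",im)
    print(n,arm.camera_model(n))
E
```

```text
pics
time_s 0.0
joints [75.635, 18.44, -4.015, 83.174, 1.293, 78.541, -3.26]
dq [-0.038, -0.062, 0.039, -0.01, 0.012, 0.032, 0.017]
joint_efforts [0.001, -49.358, -0.381, -31.433, 0.013, 0.011, 0.0]
tcp_pos [169.953, -626.84, 230.226]
tool_rot [[-0.001, 0.262, -0.965], [0.002, -0.965, -0.262], [-1.0, -0.002, 0.0]]
ft_force [0.008, 0.033, -0.86]
ft_torque [-0.006, -0.007, 0.076]
opening 85.533
scene {'fx': 364.41787563071233, 'fy': 364.41787563071233, 'cx': 318.4634137898633, 'cy': 197.7237262073628, 'k1': -0.03935107117898767, 'position': array([1083.53808553, -183.75642554,  809.90983354]), 'rotation': array([[ 0.44117858, -0.70336308,  0.55735253],
       [ 0.897413  ,  0.34810934, -0.27105311],
       [-0.00337087,  0.61975823,  0.78478556]])}
top {'fx': 365.99001849237726, 'fy': 365.99001849237726, 'cx': 321.34268678549887, 'cy': 200.54003900183375, 'k1': -0.0547198760806786, 'position': array([508.82530498,  73.06252291, 857.21798819]), 'rotation': array([[ 0.02844972,  0.99732704, -0.06730066],
       [-0.99948899,  0.02740058, -0.01646117],
       [-0.01457309,  0.06773459,  0.99759694]])}
```

View pics/scene0.png

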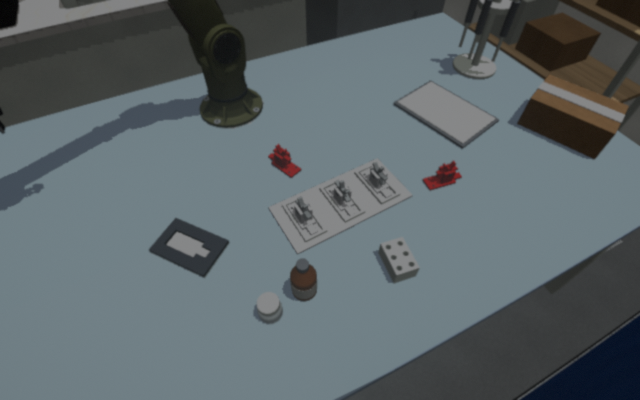

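View pics/top0.png

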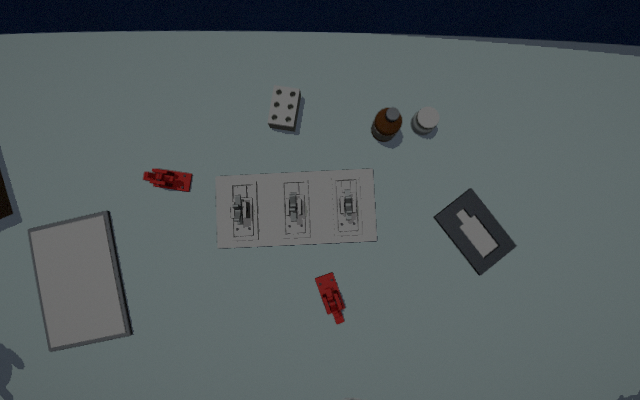

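The three grey blocks stand in the rack (top view, 242,210 / 295,208 / 347,206). The red look-alikes, at (168,180) and (331,298), stay untouched. The tray is at (475,232), the bottle at (387,123), the jar at (427,119) and the tube rack at (285,107). Next I'll enlarge the rack and the tray.

```bash
cat > h.py <<'E'
import numpy as np, cv2
from plant import arm
def ray(n,u,v):
    m=arm.camera_model(n)
    K=np.array([[m['fx'],0,m['cx']],[0,m['fy'],m['cy']],[0,0,1]])
    p=cv2.undistortPoints(np.array([[[u,v]]],float),K,np.array([m['k1'],0,0,0,0]))[0,0]
    return m['position'], m['rotation']@np.array([p[0],-p[1],-1])
def at_z(n,u,v,z):
    c,d=ray(n,u,v); return c+d*(z-c[2])/d[2]
def proj(n,P):
    m=arm.camera_model(n)
    q=(np.atleast_2d(P)-m['position'])@m['rotation']
    x=q[:,0]/-q[:,2]; y=-q[:,1]/-q[:,2]; r=x*x+y*y; f=1+m['k1']*r
    return np.c_[m['fx']*x*f+m['cx'],m['fy']*y*f+m['cy']]
E
python3 - <<'E'
import cv2,numpy as np
t=cv2.imread("pics/top0.png")
def crop(im,x0,y0,x1,y1,s,f):
    c=cv2.resize(im[y0:y1,x0:x1],None,fx=s,fy=s,interpolation=cv2.INTER_CUBIC)
    c=np.clip(c.astype(float)*1.4,0,255).astype(np.uint8)
    for x in range((x0//10+1)*10,x1,10):
        cv2.line(c,((x-x0)*s,0),((x-x0)*s,5),(0,255,255),1)
        if x%20==0: cv2.putText(c,str(x),((x-x0)*s,14),0,.4,(0,255,255),1)
    for y in range((y0//10+1)*10,y1,10):
        cv2.line(c,(0,(y-y0)*s),(5,(y-y0)*s),(0,255,255),1)
        cv2.putText(c,str(y),(6,(y-y0)*s+4),0,.4,(0,255,255),1)
    cv2.imwrite(f,c)
crop(t,210,160,382,256,4.0.__int__() if 0 else 4,"pics/c1.png")
crop(t,425,180,525,280,6,"pics/c2.png")
crop(cv2.imread("pics/scene0.png"),262,155,422,255,5,"pics/c3.png")
E
```

```text
(no output)
```

View pics/c1.png

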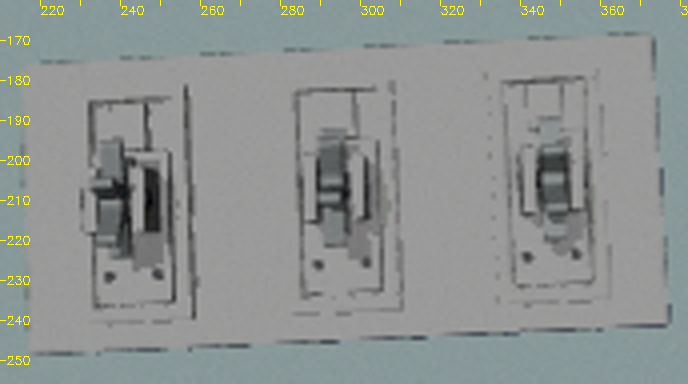

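View pics/c2.png

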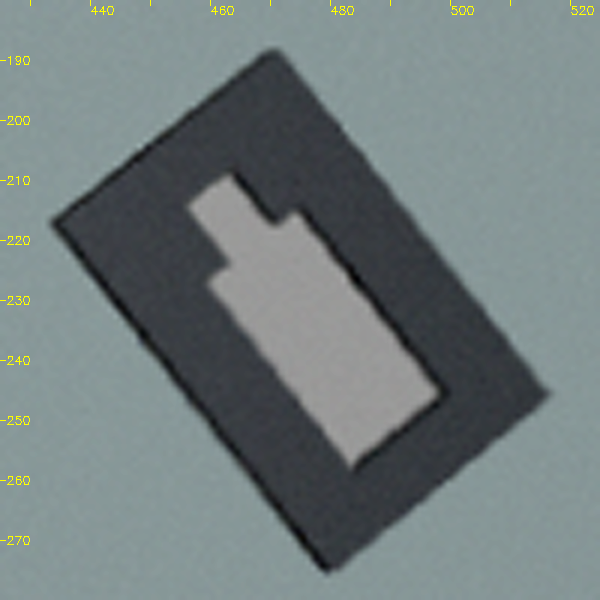

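View pics/c3.png

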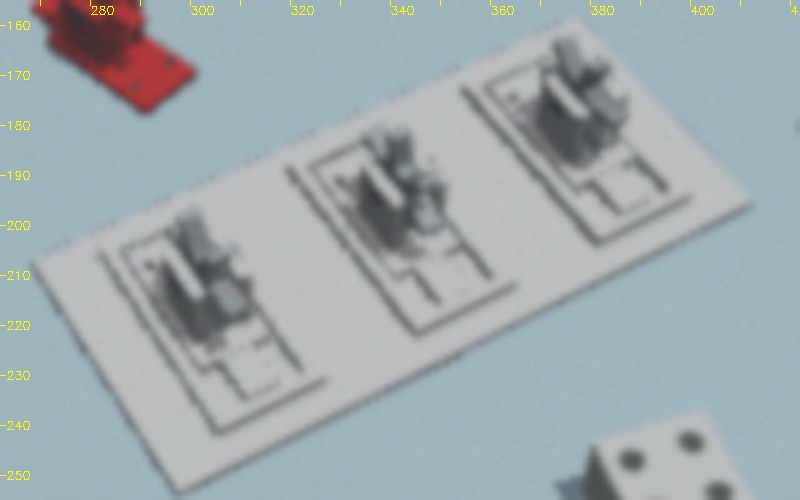

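```bash
python3 - <<'E'
from h import *
np.set_printoptions(precision=1,suppress=True)
R=[(216.5,176),(373.5,169),(377.5,241.5),(218,248.5)]
P=np.array([at_z("top",u,v,8) for u,v in R]); print("rack",P, np.linalg.norm(np.roll(P,-1,0)-P,axis=1)); c=P.mean(0);print(c)
xa=(P[0]+P[1]-P[2]-P[3]);print("yaw",np.degrees(np.arctan2(xa[1],xa[0])))
T=[(470,188),(433,217),(479.5,275.5),(514.5,246)]
P=np.array([at_z("top",u,v,14) for u,v in T]); print("tray",P,np.linalg.norm(np.roll(P,-1,0)-P,axis=1)); print(P.mean(0))
xa=(P[0]+P[1]-P[2]-P[3]);print("yaw",np.degrees(np.arctan2(xa[1],xa[0])))
d=np.load("pics/top0.npy"); 
for u,v in [(245,210),(299,205),(290,205),(340,205),(355,205),(225,210),(475,240),(440,217),(387,115),(427,119),(285,107),(331,298),(168,180)]:
    c,r=ray("top",u,v); print(u,v,c+r*d[v,u])
E
```

```text
rack [[617.3 335.9   8. ]
 [643.4 -32.7   8. ]
 [475.  -45.2   8. ]
 [447.7 324.3   8. ]] [369.5 168.8 370.5 170. ]
[545.8 145.6   8. ]
yaw 4.054380327696035
tray [[ 604.4 -257.4   14. ]
 [ 534.8 -171.3   14. ]
 [ 403.5 -280.4   14. ]
 [ 472.7 -362.2   14. ]] [110.7 170.7 107.2 168.3]
[ 503.8 -267.8   14. ]
yaw 39.1322739169363
245 210 [537.4 253.6  56.9]
299 205 [551.5 134.7  60.4]
290 205 [550.8 154.2  62.2]
340 205 [554.1  45.2  57.2]
355 205 [555.   12.4  57.8]
225 210 [537.8 312.2   6.5]
475 240 [ 484.1 -273.3    4.3]
440 217 [ 535.3 -188.4   11.3]
387 115 [734.5 -42.7 132.7]
427 119 [ 751.  -143.8   59.2]
285 107 [774.8 175.3  44.9]
331 298 [355.6  59.7  73.1]
168 180 [600.8 435.8  44.8]
```

```bash
cat > ov.py <<'E'
from h import *
def Rz(a): a=np.radians(a); return np.array([[np.cos(a),-np.sin(a),0],[np.sin(a),np.cos(a),0],[0,0,1]])
def lines(pos,yaw):
    B=[(-58,-22),(30,-22),(30,-10),(58,-10),(58,10),(30,10),(30,22),(-58,22)]
    C=[(-18,-17),(18,-17),(18,17),(-18,17)]
    out=[]
    for poly,z in ((B,8),(C,51)):
        p=np.array([(x,y,z) for x,y in poly],float)@Rz(yaw).T+pos; out.append(p)
    return out
def overlay(imf,n,blocks,rect,s,f,extra=[]):
    x0,y0,x1,y1=rect
    im=cv2.imread(imf); c=cv2.resize(im[y0:y1,x0:x1],None,fx=s,fy=s,interpolation=cv2.INTER_CUBIC)
    c=np.clip(c*1.4,0,255).astype(np.uint8)
    L=[l for b in blocks for l in lines(*b)]+extra
    for p in L:
        q=((proj(n,p)+.5-[x0,y0])*s).astype(np.int32); cv2.polylines(c,[q],True,(0,255,0),1)
    cv2.imwrite(f,c)
E
python3 - <<'E'
from ov import *
c=np.array([545.8,145.6,8]); y=4.05
bl=[(c+Rz(y)@np.array([0,k,0]),y) for k in (120,0,-120)]
rk=np.array([(85,186,0),(85,-186,0),(-85,-186,0),(-85,186,0)],float)@Rz(y).T+c
ex=[rk]+[np.array([(60,k+24,8),(60,k-24,8),(-60,k-24,8),(-60,k+24,8)],float)@Rz(y).T+c for k in (120,0,-120)]
overlay("pics/top0.png","top",bl,(210,160,382,256),4,"pics/o1.png",ex)
overlay("pics/scene0.png","scene",bl,(262,155,422,255),5,"pics/o2.png",ex)
E
```

```text
(no output)
```

View pics/o1.png

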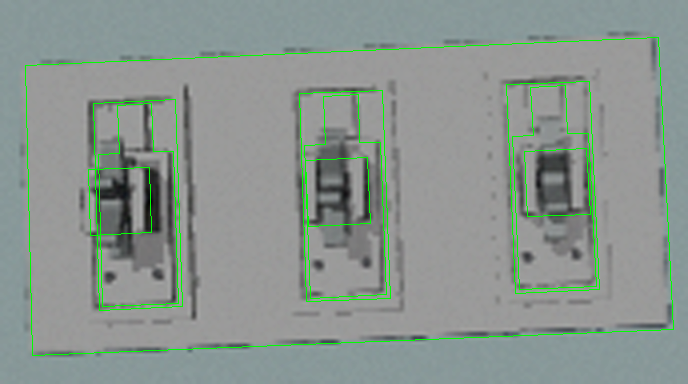

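View pics/o2.png

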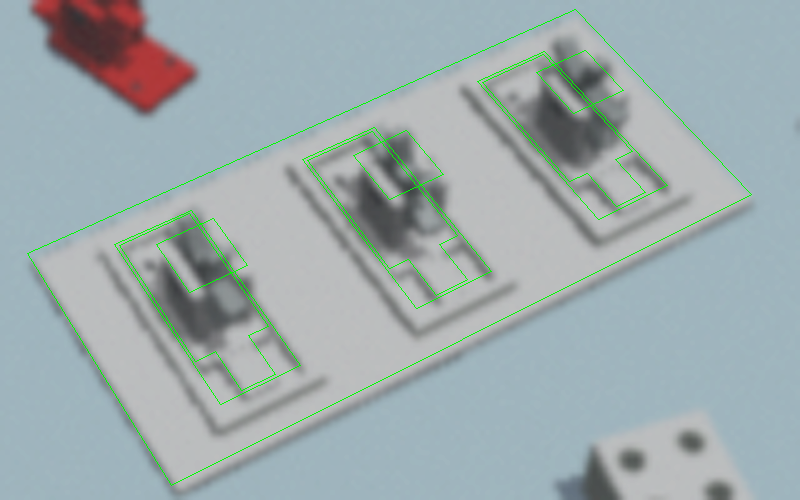

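```bash
cat >> h.py <<'E'
def to(pos,yaw=None):
    """shift (cm) & spin for TCP to pos with block-yaw (tool y = -block y, tool z = -block x)"""
    s=arm.get_state(); R=np.array(s['tool_rot']); d=R.T@(np.array(pos)-s['tcp_pos'])/10
    a=np.degrees(np.arctan2(R[1,1],R[0,1])); sp=0
    if yaw is not None:
        w=((yaw-90)-a+180)%360-180; sp=-np.radians(w)
    print("t",round(s['time_s'],2),"move",np.round(d,2),"spin",round(sp,3),"len",round(np.linalg.norm(d),1))
E
python3 -c "
from h import *
to((610,31,230),4.05)"
python3 -m pendant '0 -52 -59.7 0.19 1; 0 -52 -59.7 0.19 1; 0 -52 -59.7 0.19 1; 0 -52 -59.7 0.19 1; 0 -52 -59.7 0.19 1; 0 -52 -59.7 0.19 1; 0 -52 -59.7 0.19 1; 0 -52 -59.7 0.19 1'
python3 -c "
from h import *
to((610,31,130),4.05)"
```

```text
t 0.1 move [  0.11 -51.98 -59.69] spin 0.194 len 79.1
time_s: 0.9
tcp_pos: [392.8, -292.8, 231.1]
tool_rot: [[-0.001, 0.075, -0.997], [0.001, -0.997, -0.075], [-1.0, -0.001, 0.001]]
ft_force: [1.8, -0.1, -0.5]
opening: -0.2
t 0.9 move [ 10.14 -30.65 -24.08] spin 0.004 len 40.3
```

```bash
python3 - <<'E'
from ov import *
c=np.array([546.4,147.0,8]); y=4.05
bl=[(c+Rz(y)@np.array([0,k,0]),y) for k in (120,0,-120)]
rk=np.array([(85,186,0),(85,-186,0),(-85,-186,0),(-85,186,0)],float)@Rz(y).T+c
overlay("pics/top0.png","top",bl,(210,160,382,256),4,"pics/o3.png",[rk])
t=np.array([504.5,-267,0]);yt=39.1
B=[(-60,-24),(32,-24),(32,-12),(60,-12),(60,12),(32,12),(32,24),(-60,24)]
ex=[np.array([(85,55,14),(85,-55,14),(-85,-55,14),(-85,55,14)],float)@Rz(yt).T+t, np.array([(a,b,14) for a,b in B],float)@Rz(yt).T+t, np.array([(a,b,4) for a,b in B],float)@Rz(yt).T+t]
overlay("pics/top0.png","top",[],(425,180,525,280),6,"pics/o4.png",ex)
E
```

```text
(no output)
```

View pics/o3.png

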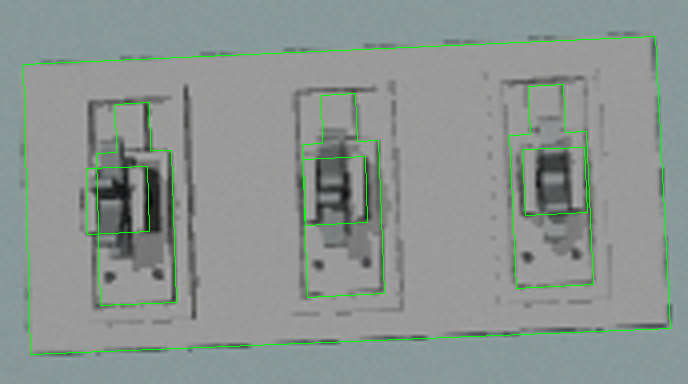

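View pics/o4.png

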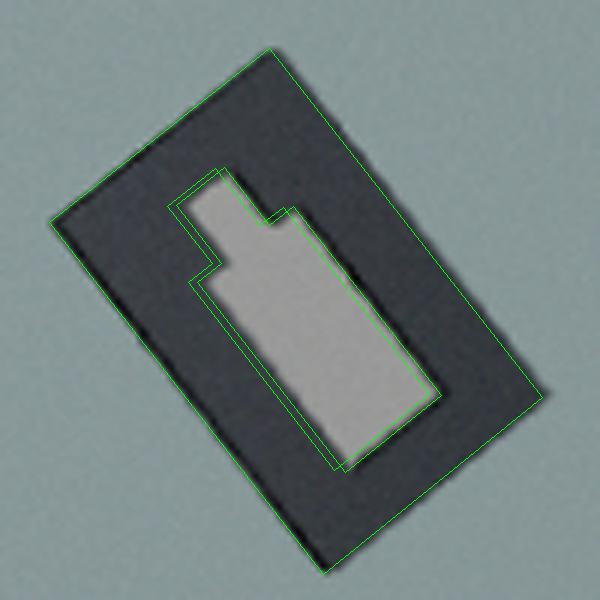

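```bash
cat > fit.py <<'E'
from ov import *
from scipy.optimize import minimize
B=[(-60,-24),(32,-24),(32,-12),(60,-12),(60,12),(32,12),(32,24),(-60,24)]
O=[(85,55),(85,-55),(-85,-55),(-85,55)]
x0,y0,x1,y1=425,180,525,280; S=8
def fill(n,poly,z,p):
    P=np.array([(a,b,z) for a,b in poly],float)@Rz(p[2]).T+[p[0],p[1],0]
    q=((proj(n,P)+.5-[x0,y0])*S*16-8).round().astype(np.int32)
    m=np.zeros(((y1-y0)*S,(x1-x0)*S),np.uint8); cv2.fillPoly(m,[q],1,shift=4); return m
def render(n,p,lev):
    o=np.maximum(fill(n,O,14,p),fill(n,O,0,p)); k=fill(n,B,14,p)&fill(n,B,4,p)
    im=np.full(o.shape,lev[0],np.float32); im[o>0]=lev[1]; im[k>0]=lev[2]
    im=cv2.resize(im,(x1-x0,y1-y0),interpolation=cv2.INTER_AREA); return cv2.GaussianBlur(im,(0,0),.6)
def tray(imf="pics/top0i.npy",n="top",p0=(504,-269,39.1)):
    g=np.load(imf)[y0:y1,x0:x1].mean(2).astype(np.float32)
    lev=(np.median(g[:15,:15]),np.percentile(g,15),np.percentile(g[30:80,30:75],85)); 
    r=minimize(lambda p:((render(n,p,lev)-g)**2).mean(),p0,method="Nelder-Mead",options=dict(initial_simplex=np.array(p0)+np.array([[0,0,0],[4,0,0],[0,4,0],[0,0,2]]),xatol=.03,fatol=.01))
    return r.x,r.fun,lev
E
python3 -c "
from fit import *
print(tray())"
python3 -m pendant '0 -30.65 -24.1 0 1; 0 -30.65 -24.1 0 1; 0 -30.65 -24.1 0 1; 0 -30.65 -24.1 0 1; 0 -30.65 -24.1 0 1; 5 -30.65 -24.1 0 1; 10 -30.65 -24.1 0 1; 12 -30.65 -24.1 0 1'
python3 -c "
from h import *
to((610,31,78),4.05)"
```

```text
(array([ 504.82166452, -270.42273201,   39.28409257]), np.float64(17.746780395507812), (np.float32(105.333336), np.float32(43.666668), np.float32(109.333336)))
time_s: 1.7
tcp_pos: [597.8, 12.3, 143.0]
tool_rot: [[0.002, 0.076, -0.997], [0.002, -0.997, -0.076], [-1.0, -0.002, -0.003]]
ft_force: [0.1, -1.2, -0.1]
opening: 0.1
t 1.7 move [ 6.5  -1.76 -1.34] spin 0.006 len 6.9
```

```bash
python3 -m pendant '6.5 -1.75 -1.3 0 1; 6.5 -1.75 -1.3 0 1; 6.5 -1.75 -1.3 0 1; 6.5 -1.75 -0.3 0 1; 6.5 -1.75 0.8 0 1; 6.5 -1.75 1.9 0 1; 6.5 -1.75 3 0 1; 6.5 -1.75 4.1 0 1'
python3 - <<'E'
from h import *
s=arm.get_state();print(np.round(s['ft_torque'],2)); to((554.9,27.3,78),4.05)
for n in ("scene","top"):
    im,d=arm.camera(n); cv2.imwrite(f"pics/{n}1.png",im[:,:,::-1])
a=cv2.imread("pics/scene1.png")[120:270,262:442]; cv2.imwrite("pics/s1c.png",cv2.resize(a,None,fx=4,fy=4,interpolation=2))
E
```

```text
time_s: 2.5
tcp_pos: [558.6, 25.8, 82.7]
tool_rot: [[0.012, 0.075, -0.997], [0.0, -0.997, -0.075], [-1.0, 0.001, -0.012]]
ft_force: [0.0, -0.3, -1.0]
opening: 0.0
[ 0.04 -0.01  0.04]
t 2.5 move [ 0.47 -0.18  0.36] spin 0.004 len 0.6
```

View pics/s1c.png

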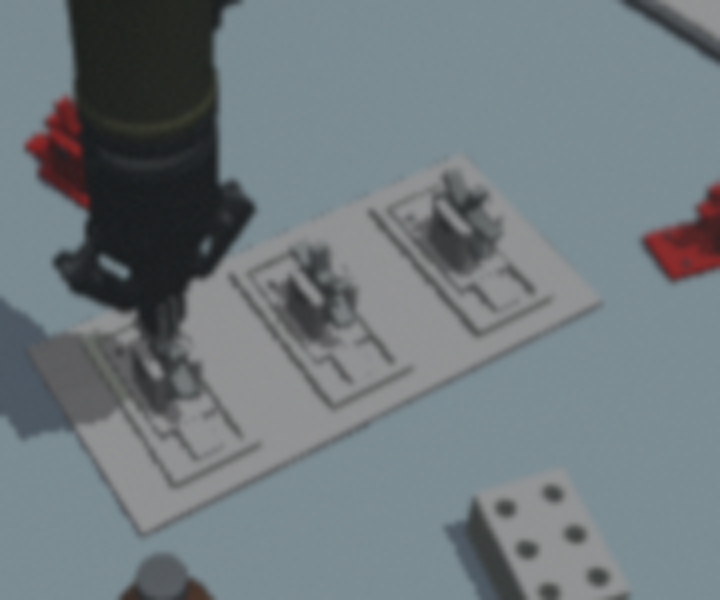

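```bash
python3 -c "
from h import *
s=arm.get_state();print(s['tcp_pos'],s['ft_force']);to((554.9,27.3,78),4.05);to((610,31.5,78),4.05)"
```

```text
[554.90392537  25.4500544   79.92233533] [-0.37117055  1.04105809 -0.78779922]
t 2.6 move [ 0.19 -0.18 -0.01] spin 0.004 len 0.3
t 2.6 move [ 0.22 -0.19 -5.54] spin 0.004 len 5.5
```

```bash
python3 -m pendant '0.2 -0.18 0.3 0 1; 0.2 -0.18 0.8 0 1; 0.2 -0.18 1.6 0 1; 0.2 -0.18 2.5 0 1; 0.2 -0.18 3.5 0 1; 0.2 -0.18 4.5 0 1; 0.2 -0.18 5.3 0 1; 0.2 -0.18 5.3 0 1'
python3 - <<'E'
from h import *
to((610,31.5,78),4.05)
im,d=arm.camera("scene"); cv2.imwrite(f"pics/scene2.png",im[:,:,::-1])
a=cv2.imread("pics/scene2.png")[190:250,270:340];b=cv2.imread("pics/scene0.png")[190:250,270:340]
cv2.imwrite("pics/s2c.png",cv2.resize(np.hstack([b,a]),None,fx=5,fy=5,interpolation=2))
E
```

```text
time_s: 3.4
tcp_pos: [500.7, 23.0, 77.6]
tool_rot: [[0.004, 0.075, -0.997], [-0.001, -0.997, -0.075], [-1.0, 0.002, -0.004]]
ft_force: [-0.0, -0.5, -0.1]
opening: 0.0
t 3.4 move [ -0.    -0.03 -10.97] spin 0.004 len 11.0
```

View pics/s2c.png

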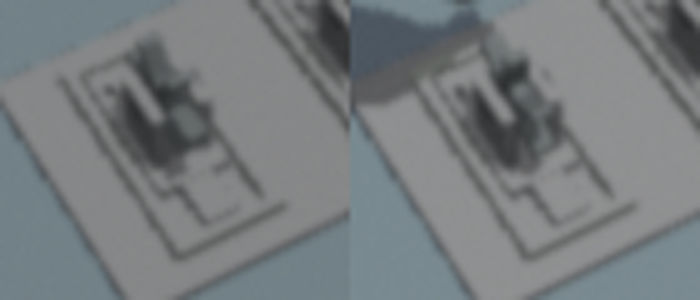

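```bash
python3 -m pendant '-2.5 0 0 0 1; -2.5 0 -3 0 1; -2.5 0 -7 0 1; -2.5 0 -10.5 0 1; 0 0 -11 0 1; 0 0 -11 0 1; 0 0 -11 0 1; 0 0 -11 0 1'
python3 - <<'E'
from h import *
to((554.9,27.3,78),4.05)
im,d=arm.camera("scene"); cv2.imwrite(f"pics/scene3.png",im[:,:,::-1])
a=cv2.imread("pics/scene3.png")[190:250,270:340];b=cv2.imread("pics/scene2.png")[190:250,270:340]
cv2.imwrite("pics/s3c.png",cv2.resize(np.hstack([b,a]),None,fx=5,fy=5,interpolation=2))
E
```

```text
time_s: 4.25
tcp_pos: [611.2, 31.3, 79.2]
tool_rot: [[0.006, 0.075, -0.997], [-0.001, -0.997, -0.075], [-1.0, 0.002, -0.006]]
ft_force: [0.2, -0.3, 0.1]
opening: 0.0
t 4.25 move [ 0.08 -0.02  5.65] spin 0.004 len 5.6
```

View pics/s3c.png

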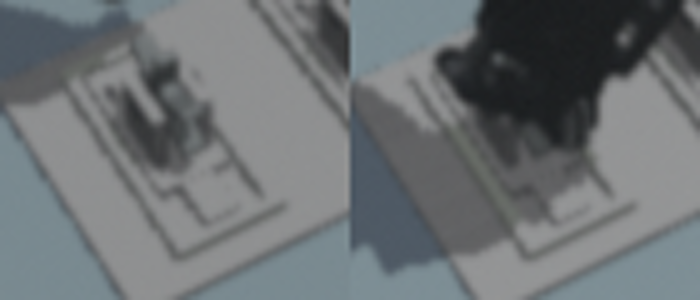

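```bash
python3 -m pendant '0.1 0 1 0 1; 0.1 0 2 0 1; 0.1 0 2.5 0 1; 0.1 0 3 0 1; 0.1 0 3.4 0 1; 0.1 0 3.8 0 1; 0.1 0 4.2 0 1; 0.1 0 4.6 0 1'
python3 -m pendant '0 0 0.4 0 1; 0 0 0.7 0 1; 0 0 1 0 1; 0 0 1.3 0 1; 0 0 1.5 0 1; 0 0 1.7 0 1; 0 0 1.9 0 1; 0 0 2.1 0 1'
python3 -c "
from h import *
to((554.9,27.3,78),4.05)"
```

```text
time_s: 5.1
tcp_pos: [565.3, 27.8, 78.1]
tool_rot: [[0.006, 0.075, -0.997], [-0.001, -0.997, -0.075], [-1.0, 0.002, -0.006]]
ft_force: [-0.3, -0.5, -0.5]
opening: -0.1
time_s: 5.9
tcp_pos: [544.2, 26.3, 78.0]
tool_rot: [[0.006, 0.075, -0.997], [-0.001, -0.997, -0.075], [-1.0, 0.002, -0.006]]
ft_force: [0.5, -0.8, 1.0]
opening: -0.3
t 5.9 move [ 0.01 -0.02 -1.07] spin 0.004 len 1.1
```

```bash
python3 -m pendant '0 0 2 0 1; 0 0 4 0 1; 0 0 4 0 1; -3 0 4 0 1; -3 0 4 0 1; -3 -12 0 0 1; -3 -12 -3 0 1; -3 -12 -6 0 1'
python3 - <<'E'
from h import *
to((602.3,151,78),4.05)
im,d=arm.camera("scene"); cv2.imwrite(f"pics/scene4.png",im[:,:,::-1])
im,d=arm.camera("top"); cv2.imwrite(f"pics/top4.png",im[:,:,::-1])
im,d=arm.camera("scene"); cv2.imwrite(f"pics/scene5.png",im[:,:,::-1])
L=[cv2.imread(f"pics/scene{i}.png")[190:250,270:340] for i in (0,2,4,5)]
cv2.imwrite("pics/s4c.png",cv2.resize(np.vstack([np.hstack(L[:2]),np.hstack(L[2:])]),None,fx=5,fy=5,interpolation=2))
L=[cv2.imread(f"pics/top{i}.png")[165:250,320:380] for i in (0,4)]
cv2.imwrite("pics/t4c.png",cv2.resize(np.hstack(L),None,fx=6,fy=6,interpolation=2))
E
```

```text
time_s: 6.7
tcp_pos: [584.2, 146.4, 108.5]
tool_rot: [[0.007, 0.077, -0.997], [-0.001, -0.997, -0.077], [-1.0, 0.001, -0.007]]
ft_force: [0.5, 0.4, 1.6]
opening: -0.1
t 6.7 move [ 3.07 -0.32 -1.81] spin 0.007 len 3.6
```

View pics/s4c.png

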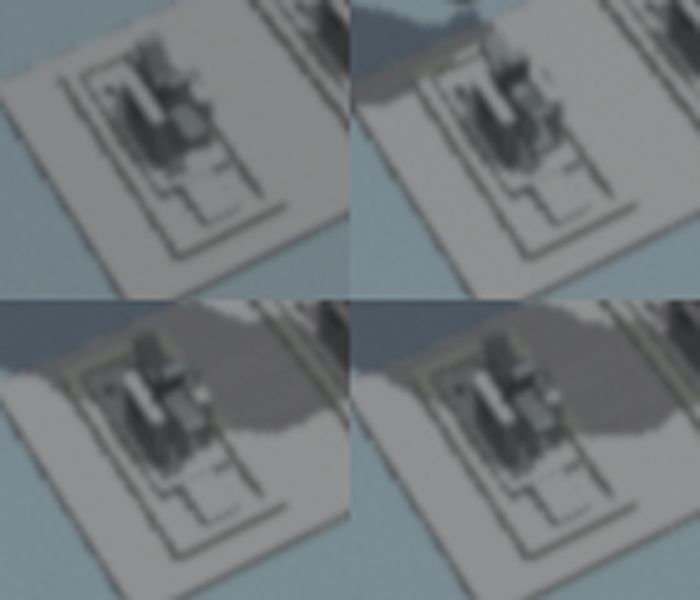

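View pics/t4c.png

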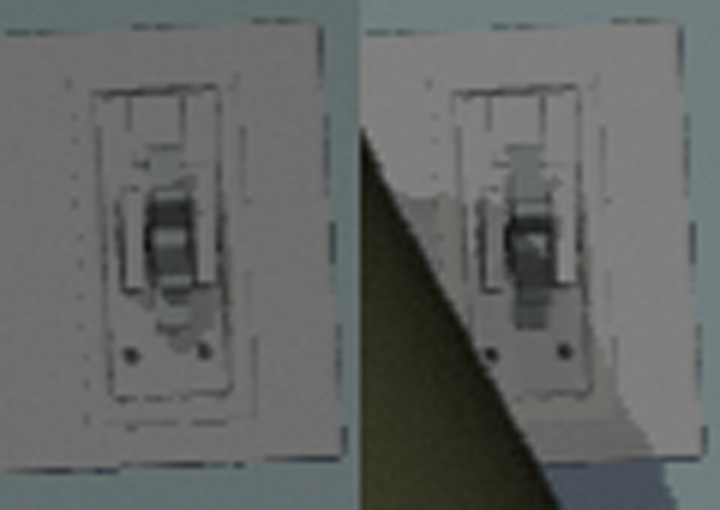

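```bash
python3 -m pendant '0 -0.3 -2 0 1; 3.1 -0.3 -2 0 1; 3.1 -0.3 -2 0 1; 3.1 -0.3 -1 0 1; 3.1 -0.3 0 0 1; 3.1 -0.3 1 0 1; 3.1 -0.3 1.8 0 1; 3.1 -0.3 2.6 0 1'
python3 -c "
from h import *
to((546.4,147,78),4.05)"
```

```text
time_s: 7.65
tcp_pos: [558.8, 146.8, 76.2]
tool_rot: [[0.006, 0.078, -0.997], [0.002, -0.997, -0.078], [-1.0, -0.002, -0.006]]
ft_force: [0.1, 0.7, 0.3]
opening: -0.2
t 7.65 move [-0.19 -0.11  1.24] spin 0.007 len 1.3
```

```bash
python3 -m pendant '-0.15 -0.1 0.5 0 1; -0.15 -0.1 0.8 0 1; -0.15 -0.1 1.1 0 1; -0.15 -0.1 1.3 0 1; -0.15 -0.1 1.5 0 1; -0.15 -0.1 1.7 0 1; -0.15 -0.1 1.9 0 1; -0.15 -0.1 2.1 0 1'
python3 -c "
from h import *
to((546.4,147,78),4.05);to((602.3,151,78),4.05)"
```

```text
time_s: 8.45
tcp_pos: [537.7, 146.3, 77.6]
tool_rot: [[0.006, 0.078, -0.997], [0.002, -0.997, -0.078], [-1.0, -0.002, -0.006]]
ft_force: [2.3, 0.5, 0.9]
opening: -0.2
t 8.45 move [-0.03  0.   -0.87] spin 0.007 len 0.9
t 8.45 move [ 0.    0.04 -6.48] spin 0.007 len 6.5
```

```bash
python3 -m pendant '0 0 0.2 0 1; 0 0 0.2 0 1; 0 0 0.2 0 1; 0 0 0.2 0 1; 0 0 0.2 0 1; 0 0 0.2 0 1; 0 0 0.2 0 1; 0 0 0.2 0 1'
python3 -c "
from h import *
for i in range(4):
  s=arm.get_state();print(np.round(s['ft_force'],1),np.round(s['ft_torque'],2)); arm.camera('top')
to((546.4,147,78),4.05)"
```

```text
time_s: 9.25
tcp_pos: [535.1, 146.2, 77.5]
tool_rot: [[0.005, 0.078, -0.997], [0.002, -0.997, -0.078], [-1.0, -0.002, -0.005]]
ft_force: [-2.7, -1.1, 4.8]
opening: -0.1
[-2.7 -1.1  4.8] [-0.07  0.75 -0.03]
[-3.  -0.3  5.8] [0.01 0.81 0.04]
[-3.9  0.1  5. ] [-0.02  0.83  0.03]
[-3.7 -0.   4.5] [-0.04  0.85  0.06]
t 9.45 move [-0.05  0.01 -1.13] spin 0.007 len 1.1
```

```bash
python3 -m pendant '0 0 0.5 0 1; 0 0 1 0 1; 0 0 2 0 1; 0 0 3 0 1; 0 0 4 0 1; -3 0 4 0 1; -3 0 4 0 1; -3 0 4 0 1'
python3 - <<'E'
from h import *
to((602.3,151,78),4.05)
im,d=arm.camera("scene"); cv2.imwrite(f"pics/scene6.png",im[:,:,::-1])
im,d=arm.camera("top"); cv2.imwrite(f"pics/top6.png",im[:,:,::-1])
L=[cv2.imread(f"pics/scene{i}.png")[165:235,310:380] for i in (0,6)]
cv2.imwrite("pics/s6c.png",cv2.resize(np.hstack(L),None,fx=5,fy=5,interpolation=2))
L=[cv2.imread(f"pics/top{i}.png")[165:250,270:330] for i in (0,6)]
cv2.imwrite("pics/t6c.png",cv2.resize(np.hstack(L),None,fx=6,fy=6,interpolation=2))
E
```

```text
time_s: 10.25
tcp_pos: [495.0, 142.9, 107.7]
tool_rot: [[0.006, 0.078, -0.997], [0.001, -0.997, -0.078], [-1.0, -0.001, -0.006]]
ft_force: [0.2, -0.3, 0.3]
opening: 0.2
t 10.25 move [  3.04   0.03 -10.74] spin 0.007 len 11.2
```

View pics/s6c.png

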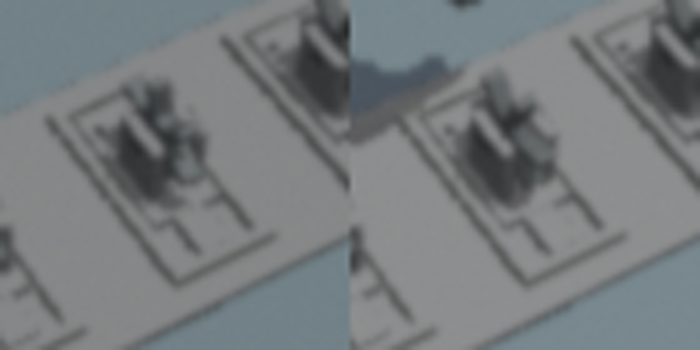

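View pics/t6c.png

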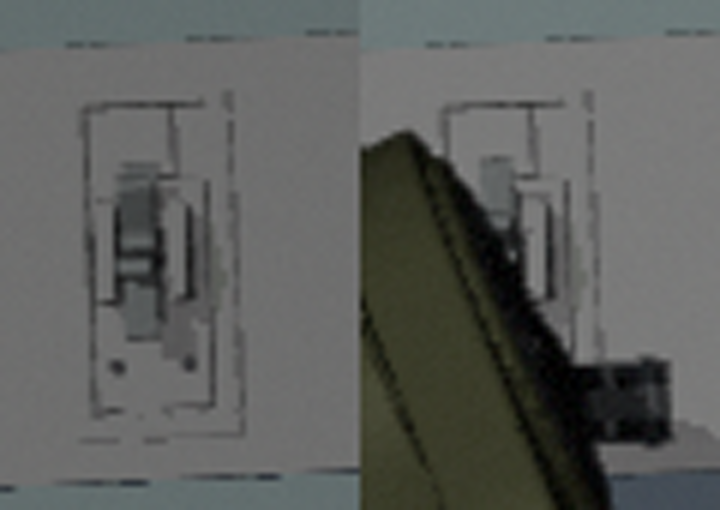

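```bash
python3 -m pendant '0 0 -4 0 1; 0 0 -8 0 1; 0 0 -11 0 1; 3.1 0 -11 0 1; 3.1 0 -10 0 1; 3.1 0 -9 0 1; 3.1 0 -8.4 0 1; 3.1 0 -7.8 0 1'
python3 -m pendant '0 0 0.5 0 1; 0 0 0.8 0 1; 0 0 1 0 1; 0 0 1.2 0 1; 0 0 1.4 0 1; 0 0 1.6 0 1; 0 0 1.8 0 1; 0 0 2 0 1'
python3 -c "
from h import *
to((546.4,147,78),4.05)"
```

```text
time_s: 11.15
tcp_pos: [571.9, 148.9, 77.2]
tool_rot: [[0.006, 0.079, -0.997], [0.001, -0.997, -0.079], [-1.0, -0.001, -0.006]]
ft_force: [3.3, 0.1, 2.0]
opening: 0.1
time_s: 11.95
tcp_pos: [551.5, 147.4, 76.6]
tool_rot: [[0.006, 0.079, -0.997], [0.001, -0.997, -0.079], [-1.0, -0.001, -0.006]]
ft_force: [3.6, 1.1, -1.2]
opening: -0.0
t 11.95 move [-0.14 -0.    0.51] spin 0.008 len 0.5
```

```bash
python3 -m pendant '-0.1 0 0.5 0 1; -0.1 0 1 0 1; -0.1 0 1.4 0 1; -0.1 0 1.8 0 1; -0.1 0 3 0 1; -0.1 0 4.5 0 1; -0.1 0 5.5 0 1; -1 0 6 0 1'
python3 - <<'E'
from h import *
im,d=arm.camera("scene"); cv2.imwrite(f"pics/scene7.png",im[:,:,::-1])
L=[cv2.imread(f"pics/scene{i}.png")[165:235,310:380] for i in (6,7)]
cv2.imwrite("pics/s7c.png",cv2.resize(np.hstack(L),None,fx=5,fy=5,interpolation=2))
to((593.8,270.7,110),4.05)
E
```

```text
time_s: 12.75
tcp_pos: [488.7, 142.1, 85.1]
tool_rot: [[0.001, 0.079, -0.997], [-0.0, -0.997, -0.079], [-1.0, 0.0, -0.001]]
ft_force: [-0.1, 0.5, -0.4]
opening: 0.4
t 12.8 move [ -2.22 -11.94 -11.37] spin 0.009 len 16.6
```

View pics/s7c.png

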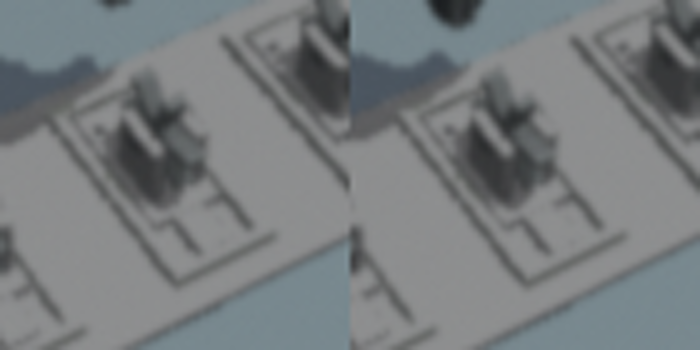

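```bash
python3 -m pendant '-2.3 0 0 0 1; -2.3 -5 0 0 1; -2.3 -10 0 0 1; -2.3 -12 -4 0 1; -2.3 -12 -8 0 1; -2.3 -12 -11.4 0 1; 0.7 -12 -11.4 0 1; 0.7 -12 -11.4 0 1'
python3 -c "
from h import *
to((593.8,270.7,78),4.05);to((537.9,266.7,78),4.05)"
```

```text
time_s: 13.6
tcp_pos: [592.9, 269.7, 77.1]
tool_rot: [[-0.002, 0.078, -0.997], [-0.002, -0.997, -0.078], [-1.0, 0.002, 0.002]]
ft_force: [-0.6, -0.6, -1.4]
opening: 0.2
t 13.6 move [-0.09 -0.09 -0.1 ] spin 0.007 len 0.2
t 13.6 move [-0.08 -0.13  5.51] spin 0.007 len 5.5
```

```bash
python3 -m pendant '-0.1 -0.1 1 0 1; -0.1 -0.1 2 0 1; -0.1 -0.1 2.5 0 1; -0.1 -0.1 3 0 1; -0.1 -0.1 3.4 0 1; -0.1 -0.1 3.8 0 1; -0.1 -0.1 4.2 0 1; -0.1 -0.1 4.6 0 1'
python3 -m pendant '0 0 0.4 0 1; 0 0 0.7 0 1; 0 0 1 0 1; 0 0 1.3 0 1; 0 0 1.6 0 1; 0 0 1.8 0 1; 0 0 2 0 1; 0 0 2.2 0 1'
python3 -c "
from h import *
to((537.9,266.7,78),4.05)"
```

```text
time_s: 14.4
tcp_pos: [546.7, 267.0, 78.2]
tool_rot: [[-0.002, 0.078, -0.997], [-0.002, -0.997, -0.078], [-1.0, 0.002, 0.002]]
ft_force: [0.2, -0.1, -0.9]
opening: -0.1
time_s: 15.2
tcp_pos: [524.7, 265.3, 78.2]
tool_rot: [[-0.002, 0.078, -0.997], [-0.002, -0.997, -0.078], [-1.0, 0.002, 0.002]]
ft_force: [0.5, -0.7, 0.9]
opening: -0.3
t 15.2 move [ 0.02 -0.04 -1.33] spin 0.007 len 1.3
```

Left wheel shows no drag. I'll sweep it a second time to be sure of the angle.

```bash
python3 -m pendant '0 0 1.5 0 1; 0 0 3 0 1; -3 0 3 0 1; -3 0 0 0 1; -3 0 -4 0 1; -3 0 -7 0 1; 0 0 -7 0 1; 0 0 -7 0 1'
python3 - <<'E'
from h import *
to((537.9,266.7,78),4.05)
E
python3 -m pendant '0 0 1 0 1; 0 0 2 0 1; 0 0 2.5 0 1; 0 0 3 0 1; 0 0 3.4 0 1; 0 0 3.8 0 1; 0 0 4.2 0 1; 0 0 4.6 0 1'
python3 -m pendant '0 0 1 0 1; 0 0 2 0 1; 0 0 3 0 1; 0 0 4 0 1; 0 0 5 0 1; 0 0 6 0 1; -2 0 6 0 1; -3 0 6 0 1'
python3 - <<'E'
from h import *
for i in (8,9):
  im,d=arm.camera("scene"); cv2.imwrite(f"pics/scene{i}.png",im[:,:,::-1])
L=[cv2.imread(f"pics/scene{i}.png")[145:215,348:418] for i in (0,8,9)]
L+=[cv2.imread(f"pics/scene{i}.png")[185:255,272:342] for i in (0,8,9)]
cv2.imwrite("pics/s8c.png",cv2.resize(np.vstack([np.hstack(L[:3]),np.hstack(L[3:])]),None,fx=3.5,fy=3.5,interpolation=2))
to((554.9,27.3,110),4.05)
E
```

```text
time_s: 16.0
tcp_pos: [592.7, 269.1, 74.1]
tool_rot: [[-0.008, 0.077, -0.997], [-0.004, -0.997, -0.077], [-1.0, 0.003, 0.009]]
ft_force: [-1.8, -2.0, -0.6]
opening: 0.3
t 16.0 move [-0.34 -0.18  5.48] spin 0.006 len 5.5
time_s: 16.8
tcp_pos: [546.6, 265.5, 74.6]
tool_rot: [[-0.008, 0.077, -0.997], [-0.004, -0.997, -0.077], [-1.0, 0.003, 0.008]]
ft_force: [-0.3, -0.2, 0.5]
opening: -0.1
time_s: 17.6
tcp_pos: [486.8, 261.3, 106.2]
tool_rot: [[-0.007, 0.077, -0.997], [-0.004, -0.997, -0.077], [-1.0, 0.003, 0.007]]
ft_force: [0.2, 1.0, 0.6]
opening: -0.1
t 17.7 move [-0.28 23.88 -4.86] spin 0.006 len 24.4
```

View pics/s8c.png

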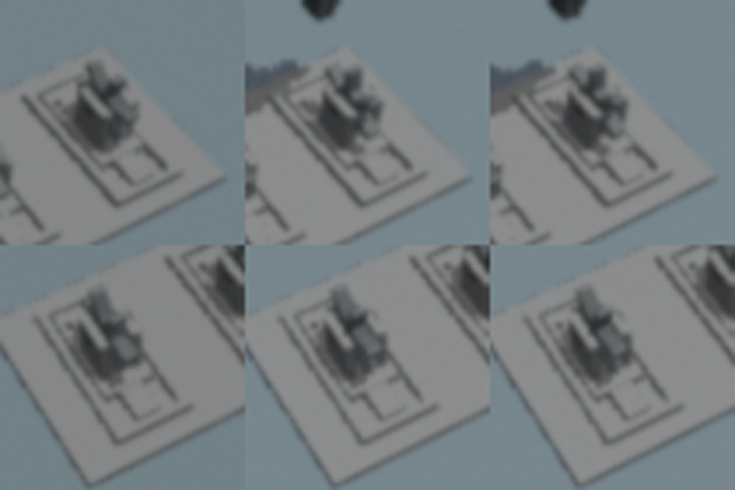

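```bash
python3 -m pendant '-0.3 4 -3 0 1; -0.3 9 -6 0 1; -0.3 14 -9 0 1; -0.3 19 -10.4 0 1; -0.3 23.8 -10.4 0 1; -0.3 23.8 -10.4 0 1; 2.7 23.8 -10.4 0 1; 2.7 23.8 -10.4 0 1'
python3 - <<'E'
from h import *
to((554.9,27.3,78),4.05)
E
```

```text
time_s: 18.5
tcp_pos: [606.9, 31.0, 75.9]
tool_rot: [[-0.012, 0.075, -0.997], [-0.003, -0.997, -0.075], [-1.0, 0.002, 0.012]]
ft_force: [-0.3, 1.0, -1.3]
opening: 0.2
t 18.5 move [-0.14 -0.02  5.22] spin 0.004 len 5.2
```

```bash
python3 -m pendant '-0.2 0 0.8 0 1; -0.2 0 1.8 0 1; -0.2 0 3.2 0 1; -0.2 0 5.2 0 1; -0.2 0 7.5 0 1; -0.2 0 10 0 1; -2.5 0 10.5 0 1; -4 0 10.5 0 1'
python3 - <<'E'
from h import *
for i in (10,11):
  im,d=arm.camera("scene"); cv2.imwrite(f"pics/scene{i}.png",im[:,:,::-1])
  im,d=arm.camera("top"); cv2.imwrite(f"pics/top{i}.png",im[:,:,::-1])
L=[cv2.imread(f"pics/scene{i}.png")[185:255,272:342] for i in (9,10,11)]
cv2.imwrite("pics/s10c.png",cv2.resize(np.hstack(L),None,fx=3.5,fy=3.5,interpolation=2))
to((546.4,147,120),4.05)
E
```

```text
time_s: 19.3
tcp_pos: [501.8, 23.8, 119.0]
tool_rot: [[-0.01, 0.076, -0.997], [-0.005, -0.997, -0.076], [-1.0, 0.004, 0.011]]
ft_force: [0.7, 0.1, -1.2]
opening: -0.2
t 19.5 move [ -0.29 -12.    -5.2 ] spin 0.005 len 13.1
```

View pics/s10c.png

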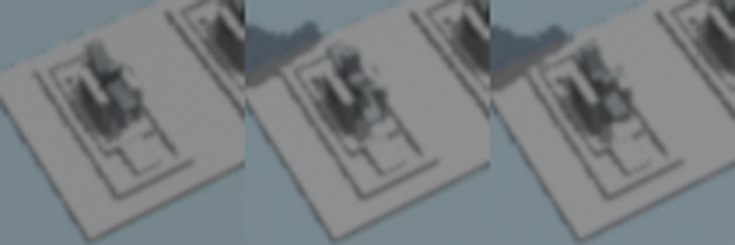

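```bash
python3 -m pendant '-0.3 -4 -2 0 -1; -0.3 -8 -4 0 -1; -0.3 -12 -5.2 0 -1; -0.3 -12 -5.2 0 -1; -0.3 -12 -5.2 0 -1; -0.3 -12 -5.2 0 -1; 1.5 -12 -5.2 0 -1; 1.5 -12 -5.2 0 -1'
python3 - <<'E'
from h import *
to((546.4,147,28),4.05)
im,d=arm.camera("scene"); cv2.imwrite(f"pics/scene12.png",im[:,:,::-1])
cv2.imwrite("pics/s12c.png",cv2.resize(im[110:260,250:430,::-1],None,fx=4,fy=4,interpolation=2))
E
```

```text
time_s: 20.3
tcp_pos: [544.9, 144.4, 100.0]
tool_rot: [[-0.014, 0.073, -0.997], [-0.005, -0.997, -0.073], [-1.0, 0.004, 0.014]]
ft_force: [-0.4, 0.1, -0.3]
opening: 85.3
t 20.3 move [ 7.19 -0.28 -0.27] spin 0.002 len 7.2
```

View pics/s12c.png

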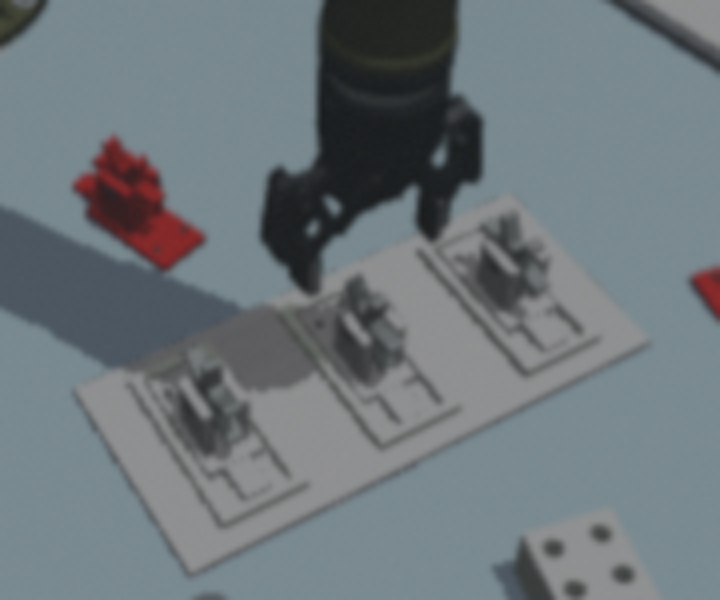

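```bash
python3 -m pendant '2 -0.28 -0.27 0 -1; 4 -0.28 -0.27 0 -1; 5.5 -0.28 -0.27 0 -1; 6.5 -0.28 -0.27 0 -1; 7 -0.28 -0.27 0 -1; 7.1 -0.28 -0.27 0 -1; 7.1 -0.28 -0.27 0 -1; 7.1 -0.28 -0.27 0 -1'
python3 -c "
from h import *
to((546.4,147,28),4.05)"
```

```text
time_s: 21.15
tcp_pos: [547.6, 147.8, 30.7]
tool_rot: [[-0.011, 0.073, -0.997], [-0.004, -0.997, -0.073], [-1.0, 0.003, 0.011]]
ft_force: [-0.3, 0.2, 0.6]
opening: 85.6
t 21.15 move [0.27 0.07 0.12] spin 0.002 len 0.3
```

```bash
python3 -m pendant '0.3 0.05 0.1 0 -1; 0.3 0.05 0.1 0 -1; 0.3 0.05 0.1 0 0; 0.3 0.05 0.1 0 1; 0.3 0.05 0.1 0 1; 0.3 0.05 0.1 0 1; 0.3 0.05 0.1 0 1; 0.3 0.05 0.1 0 1'
python3 -c "
from h import *
to((546.4,147,28),4.05);print(arm.get_state()['ft_torque'])"
```

```text
time_s: 21.95
tcp_pos: [546.8, 146.9, 28.0]
tool_rot: [[-0.011, 0.073, -0.997], [-0.005, -0.997, -0.073], [-1.0, 0.004, 0.011]]
ft_force: [-1.0, -1.1, 1.7]
opening: 33.3
t 21.95 move [-0.   -0.01  0.04] spin 0.002 len 0.0
[-0.13264779  0.20242817  0.03208369]
```

```bash
python3 -m pendant '-0.5 0 0 0 1; -1.5 0 0 0 1; -3 0 0 0 1; -5 0 0 0 1; -7 0 0 0 1; -9 0 0 0 1; -11 0 0 0 1; -12.5 0 0 0 1'
python3 - <<'E'
from h import *
to((504.8,-270.4,150),39.28)
im,d=arm.camera("scene"); cv2.imwrite(f"pics/scene13.png",im[:,:,::-1])
cv2.imwrite("pics/s13c.png",cv2.resize(im[110:260,250:430,::-1],None,fx=4,fy=4,interpolation=2))
E
```

```text
time_s: 22.75
tcp_pos: [548.4, 148.0, 155.1]
tool_rot: [[-0.009, 0.073, -0.997], [-0.004, -0.997, -0.073], [-1.0, 0.004, 0.009]]
ft_force: [-0.0, -0.3, -6.5]
opening: 33.3
t 22.75 move [ 0.73 41.4   7.4 ] spin -0.612 len 42.1
```

View pics/s13c.png

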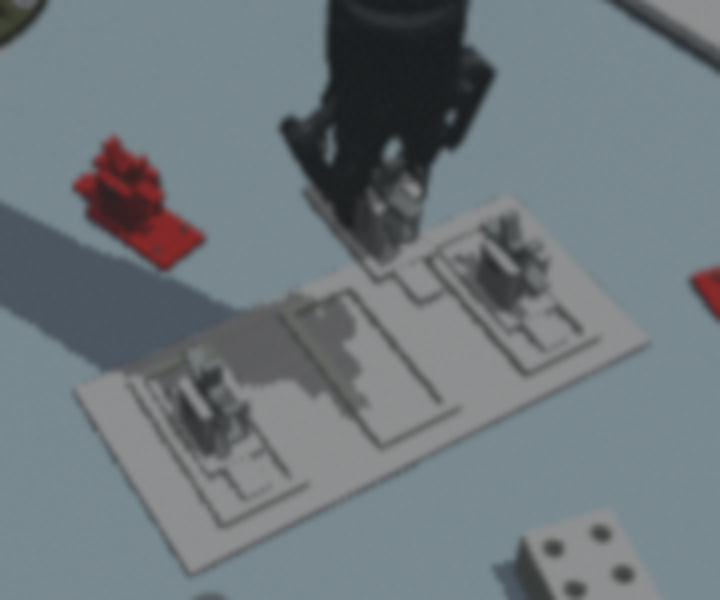

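```bash
python3 -m pendant '0.1 2 0.4 -0.05 1; 0.2 5 1 -0.15 1; 0.4 9 1.6 -0.25 1; 0.5 13.5 2.4 -0.35 1; 0.6 18 3.2 -0.45 1; 0.7 22.5 4 -0.55 1; 0.7 26.5 4.7 -0.61 1; 0.7 29.5 5.3 -0.61 1'
python3 - <<'E'
from h import *
to((504.8,-270.4,120),39.28)
E
```

```text
time_s: 23.6
tcp_pos: [517.2, -153.2, 151.3]
tool_rot: [[-0.007, 0.63, -0.777], [-0.005, -0.777, -0.63], [-1.0, -0.0, 0.008]]
ft_force: [0.8, -0.6, -6.4]
opening: 32.9
t 23.6 move [3.2  8.32 8.32] spin -0.004 len 12.2
```

```bash
python3 -m pendant '1 2.5 2.5 0 1; 2 5 5 0 1; 3 7 7 0 1; 4 8.1 8.1 0 1; 5 8.3 8.3 0 1; 6 8.3 8.3 0 1; 7 8.3 8.3 0 1; 7.5 8.3 8.3 0 1'
python3 -m pendant '0 0 0 0 1; 0 0 0 0 1; 0 0 0 0 1; 0 0 0 0 1; 0 0 0 0 1; 0 0 0 0 1; 0 0 0 0 1; 0 0 0 0 1'
python3 - <<'E'
from h import *
from ov import *
to((504.8,-270.4,40),39.28)
s=arm.get_state(); p=s['tcp_pos']; print(p)
for n in ("scene","top"):
  im,d=arm.camera(n); cv2.imwrite(f"pics/{n}14.png",im[:,:,::-1])
bl=[(np.array([p[0],p[1],p[2]-20]),39.28)]
overlay("pics/scene14.png","scene",bl,(140,190,260,290),6,"pics/o14s.png")
overlay("pics/top14.png","top",bl,(420,170,530,280),6,"pics/o14t.png")
E
```

```text
time_s: 24.4
tcp_pos: [504.6, -267.8, 75.8]
tool_rot: [[-0.008, 0.632, -0.775], [-0.003, -0.775, -0.632], [-1.0, -0.002, 0.008]]
ft_force: [-0.8, -0.6, -6.6]
opening: 33.2
time_s: 25.2
tcp_pos: [504.6, -267.9, 75.8]
tool_rot: [[-0.008, 0.632, -0.775], [-0.003, -0.775, -0.632], [-1.0, -0.002, 0.008]]
ft_force: [-0.1, -0.2, -5.9]
opening: 33.1
t 25.2 move [3.58 0.22 0.11] spin -0.001 len 3.6
[ 504.56911243 -267.86788374   75.83595793]
```

View pics/o14s.png

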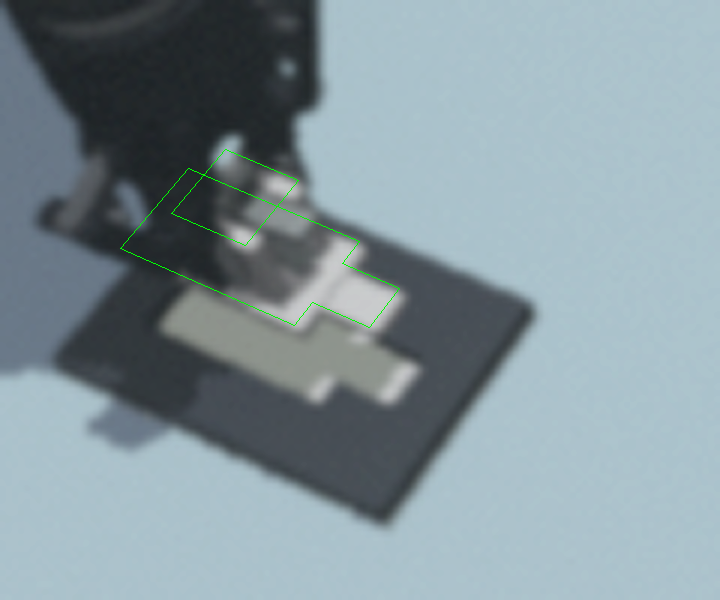

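View pics/o14t.png

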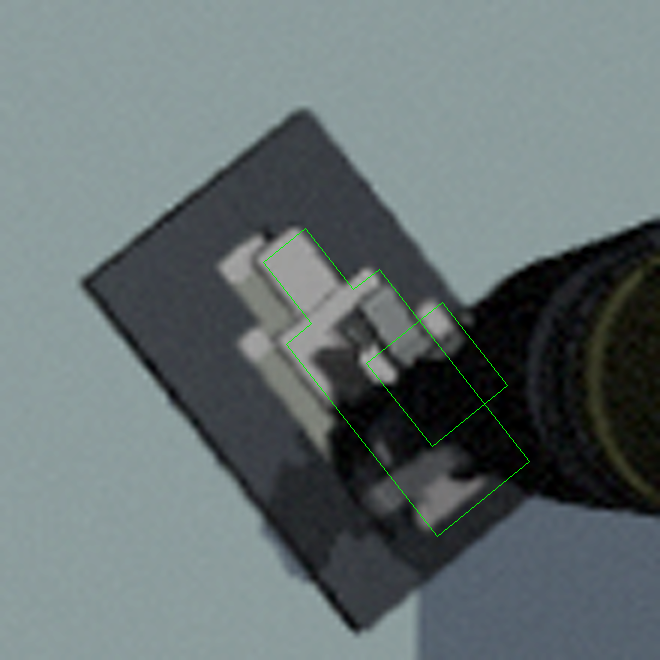

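```bash
python3 - <<'E'
import fit
from fit import *
fit.x0,fit.y0,fit.x1,fit.y1=140,210,240,285
g=np.load("pics/scene0i.npy")[210:285,140:240].mean(2).astype(np.float32)
lev=(np.median(g[:12,:25]),np.percentile(g,20),np.percentile(g[20:55,25:75],85));print(lev)
p0=(504.8,-270.4,39.28)
r=minimize(lambda p:((render("scene",p,lev)-g)**2).mean(),p0,method="Nelder-Mead",options=dict(initial_simplex=np.array(p0)+np.array([[0,0,0],[4,0,0],[0,4,0],[0,0,2]]),xatol=.03,fatol=.01))
print(r.x,r.fun)
# held block refine in both cams: base-front polygon (shoulder+tongue) brightness
E
python3 - <<'E'
import cv2,numpy as np
for n,(x0,y0,x1,y1) in dict(top=(455,200,490,230),scene=(185,225,215,250)).items():
    im=cv2.imread(f"pics/{n}14.png")[y0:y1,x0:x1]
    c=cv2.resize(im,None,fx=20,fy=20,interpolation=cv2.INTER_CUBIC)
    cv2.imwrite(f"pics/z_{n}.png",np.clip(c*1.3,0,255).astype(np.uint8))
E
```

```text
(np.float32(125.666664), np.float32(53.666668), np.float32(134.0))
[ 507.13435493 -272.9367609    39.13532535] 7.218624114990234
```

View pics/z_top.png

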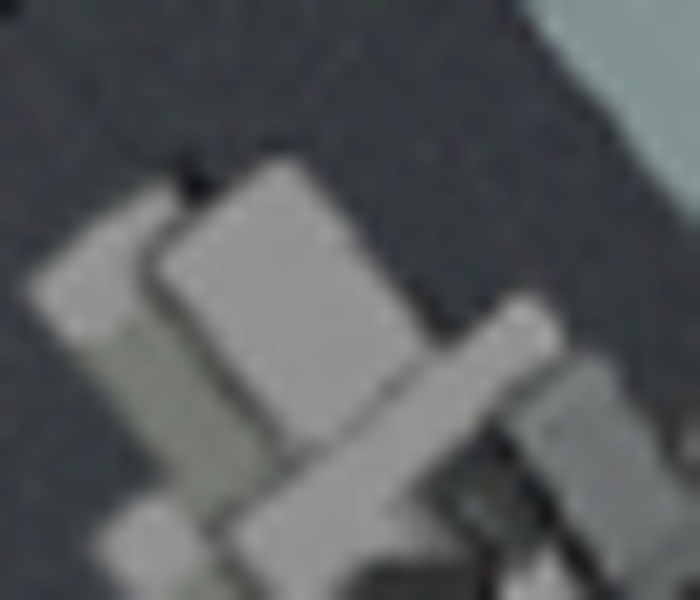

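View pics/z_scene.png

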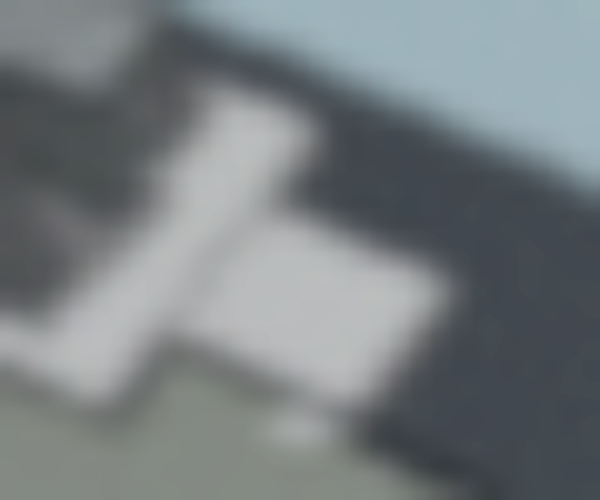

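```bash
python3 - <<'E'
from h import *; from ov import Rz
from scipy.optimize import least_squares
z=75.8-20+8
obs={"top":[((58,10),(462.25,212.6)),((58,-10),(468.75,207.5)),((30,-10),(476,216.75)),((30,-22),(481.25,214.25)),((30,22),(466,226.25))],
"scene":[((58,10),(207,238.75)),((58,-10),(203,244.5)),((30,22),(200.25,230.75)),((30,-22),(189.75,244.75))]}
for n,o in obs.items():
    M=np.array([(*a,0) for a,_ in o],float); U=np.array([b for _,b in o])
    f=lambda q:(proj(n,M@Rz(q[2]).T+[q[0],q[1],z])-U).ravel()
    r=least_squares(f,(504.6,-267.9,39)); print(n,r.x.round(2),r.fun.round(2))
E
```

```text
top [ 505.67 -264.44   39.42] [-0.44  0.16  0.09 -0.38  0.89  0.51 -0.16 -0.38 -0.38  0.09]
scene [ 509.37 -266.97   41.13] [ 0.23 -0.48 -0.42  0.37  0.06 -0.11  0.14  0.2 ]
```

```bash
python3 -c "
from h import *
to((503,-273.9,40),39.28)"
```

```text
t 25.3 move [3.58 0.38 0.47] spin -0.001 len 3.6
```

```bash
python3 -m pendant '0.5 0.2 0.2 0 1; 1 0.38 0.47 0 1; 1.5 0.38 0.47 0 1; 2 0.38 0.47 0 1; 2.5 0.38 0.47 0 1; 3 0.38 0.47 0 1; 3.6 0.38 0.47 0 1; 3.6 0.38 0.47 0 1'
python3 - <<'E'
from h import *
from ov import *
to((503,-273.9,35),39.28)
for n in ("scene","top"):
  im,d=arm.camera(n); cv2.imwrite(f"pics/{n}15.png",im[:,:,::-1])
s=arm.get_state(); print(s['tcp_pos'])
for n,(x0,y0,x1,y1) in dict(top=(455,195,490,225),scene=(175,230,210,260)).items():
    c=cv2.resize(cv2.imread(f"pics/{n}15.png")[y0:y1,x0:x1],None,fx=20,fy=20,interpolation=cv2.INTER_CUBIC)
    cv2.imwrite(f"pics/z15_{n}.png",np.clip(c*1.3,0,255).astype(np.uint8))
E
```

```text
time_s: 26.1
tcp_pos: [502.3, -273.5, 38.8]
tool_rot: [[-0.009, 0.632, -0.775], [-0.002, -0.775, -0.632], [-1.0, -0.004, 0.009]]
ft_force: [-0.0, 1.0, -6.5]
opening: 32.9
t 26.1 move [ 0.37  0.08 -0.03] spin -0.001 len 0.4
[ 502.99824981 -273.75350113   39.66014918]
```

View pics/z15_top.png

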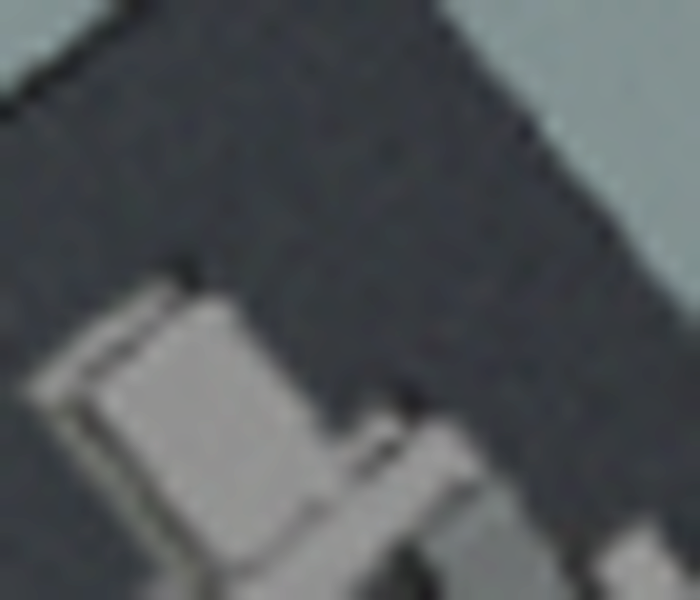

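View pics/z15_scene.png

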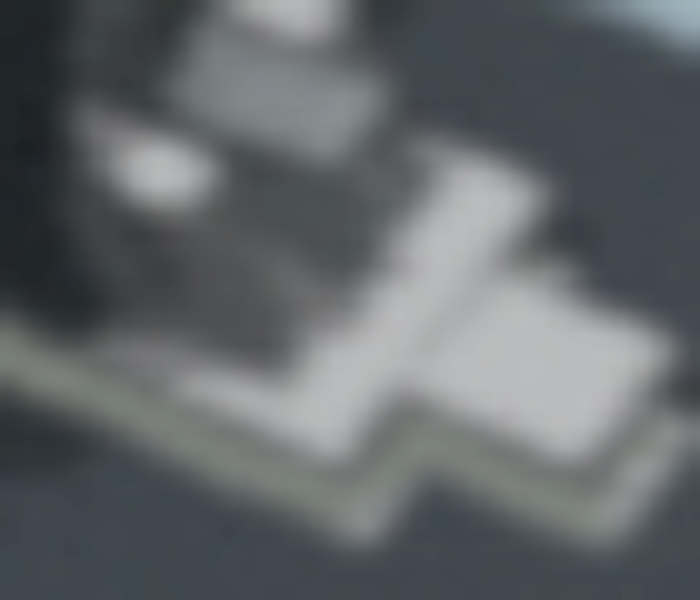

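```bash
python3 - <<'E'
from h import *; from ov import Rz
from scipy.optimize import least_squares
z=39.7-20+8
obs={"top":[((58,10),(458.75,214.25)),((58,-10),(465.9,209.4)),((30,-10),(471,216.4)),((30,-22),(476.75,215.5))],
"scene":[((58,10),(208.25,247)),((58,-10),(203.5,252.6)),((30,22),(201.5,238.75)),((30,-22),(191.25,252.6))]}
for n,o in obs.items():
    M=np.array([(*a,0) for a,_ in o],float); U=np.array([b for _,b in o])
    f=lambda q:(proj(n,M@Rz(39.2).T+[q[0],q[1],z])-U).ravel()
    r=least_squares(f,(504.6,-267.9)); print(n,r.x.round(2),r.fun.round(2))
E
```

```text
top [ 504.4  -269.31] [-0.56 -0.4  -0.95 -0.92  1.61  1.82 -0.1  -0.51]
scene [ 506.52 -272.06] [-0.11 -0.45 -0.09  0.35  0.25  0.04 -0.05  0.05]
```

```bash
python3 -c "
from h import *
to((504.1,-274.2,31),39.25)"
```

```text
t 26.2 move [ 0.87  0.11 -0.06] spin -0.0 len 0.9
```

```bash
python3 -m pendant '0 0.1 -0.06 0 1; 0.1 0.1 -0.06 0 1; 0.25 0.1 -0.06 0 1; 0.4 0.1 -0.06 0 1; 0.55 0.1 -0.06 0 1; 0.7 0.1 -0.06 0 1; 0.85 0.1 -0.06 0 1; 0.9 0.1 -0.06 0 1'
python3 -c "
from h import *
print(arm.get_state()['ft_torque']);to((504.1,-274.2,24),39.25)"
```

```text
time_s: 27.0
tcp_pos: [503.9, -274.1, 30.4]
tool_rot: [[-0.008, 0.632, -0.775], [-0.003, -0.775, -0.632], [-1.0, -0.003, 0.008]]
ft_force: [0.2, 0.6, -6.8]
opening: 32.9
[ 0.01500385 -0.02951436 -0.00236828]
t 27.0 move [ 0.64  0.02 -0.02] spin -0.0 len 0.6
```

```bash
python3 -m pendant '0.1 0 0 0 1; 0.2 0 0 0 1; 0.3 0 0 0 1; 0.4 0 0 0 1; 0.5 0 0 0 1; 0.6 0 0 0 1; 0.62 0 0 0 1; 0.62 0 0 0 1'
python3 -c "
from h import *
print(arm.get_state()['ft_torque']);to((504.1,-274.2,24),39.25)"
```

```text
time_s: 27.8
tcp_pos: [503.8, -274.1, 24.2]
tool_rot: [[-0.008, 0.632, -0.775], [-0.003, -0.775, -0.632], [-1.0, -0.003, 0.008]]
ft_force: [-0.1, -0.1, -6.5]
opening: 33.3
[ 0.04579674 -0.02398568 -0.00649876]
t 27.8 move [ 0.02  0.02 -0.02] spin -0.0 len 0.0
```

Still hanging free at full weight with no contact. I'll ease it down in small steps until the weight comes off.

```bash
python3 -m pendant '0.03 0 0 0 1; 0.06 0 0 0 1; 0.09 0 0 0 1; 0.12 0 0 0 1; 0.14 0 0 0 1; 0.14 0 0 0 1; 0.14 0 0 0 1; 0.14 0 0 0 1'
python3 -c "
from h import *
print(arm.get_state()['ft_torque'])
for n in ('scene','top'):
  im,d=arm.camera(n); cv2.imwrite(f'pics/{n}16.png',im[:,:,::-1])
cv2.imwrite('pics/z16.png',cv2.resize(cv2.imread('pics/scene16.png')[195:295,140:260],None,fx=6,fy=6,interpolation=2))
"
```

```text
time_s: 28.6
tcp_pos: [504.0, -274.1, 23.9]
tool_rot: [[-0.009, 0.633, -0.774], [-0.004, -0.774, -0.633], [-1.0, -0.003, 0.009]]
ft_force: [-3.5, 1.8, 5.6]
opening: 33.1
[ 0.33890952  0.93537114 -0.04420457]
```

View pics/z16.png

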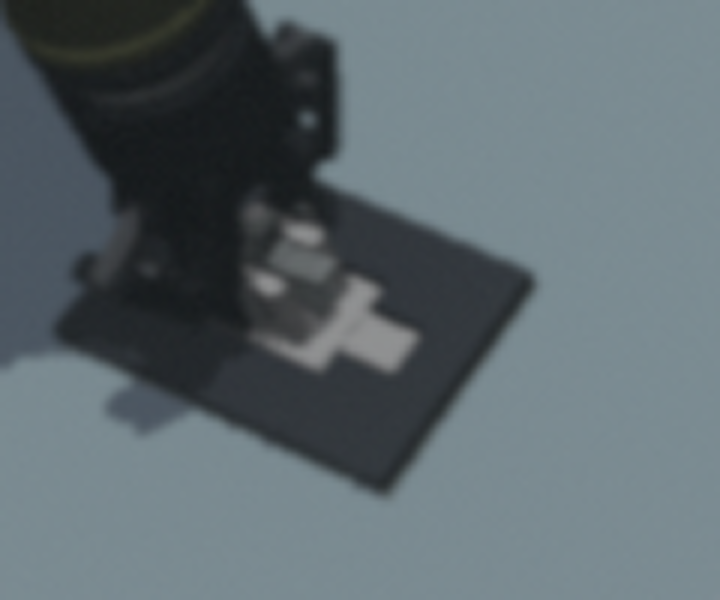

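The weight came off at TCP z 23.9, which puts the underside at about 4, the floor height. I'll open and retreat.

```bash
python3 -m pendant '0 0 0 0 -1; 0 0 0 0 -1; 0 0 0 0 -1; 0 0 0 0 -1; 0 0 0 0 -1; 0 0 0 0 -1; -0.5 0 0 0 -1; -1.5 0 0 0 -1'
python3 -m pendant '-1 0 0 0 -1; -3 0 0 0 -1; -6 0 0 0 -1; -10 0 0 0 -1; -13 0 0 0 -1; -16 0 0 0 -1; -18 0 4 0 -1; -18 0 8 0 -1'
python3 -m pendant '0 3 4 0 -1; 0 6 8 0 -1; 0 9 12 0 -1; 0 10 14 0 -1; 0 10 14 0 -1; 0 10 14 0 -1; 0 10 14 0 -1; 0 10 14 0 -1'
python3 - <<'E'
from ov import *
for n in ('scene','top'):
  im,d=arm.camera(n); cv2.imwrite(f'pics/{n}17.png',im[:,:,::-1]); np.save(f'pics/{n}17d.npy',d)
t=np.array([504.8,-270.4,4]); 
overlay("pics/top17.png","top",[(t,39.28)],(425,180,525,280),6,"pics/o17t.png")
overlay("pics/scene17.png","scene",[(np.array([507.1,-272.9,4]),39.2)],(140,195,260,295),6,"pics/o17s.png")
E
```

```text
time_s: 29.5
tcp_pos: [503.5, -273.7, 38.7]
tool_rot: [[-0.01, 0.633, -0.774], [-0.003, -0.774, -0.633], [-1.0, -0.004, 0.009]]
ft_force: [-0.1, 0.6, 0.5]
opening: 85.1
time_s: 30.3
tcp_pos: [445.6, -323.9, 224.2]
tool_rot: [[-0.004, 0.636, -0.772], [-0.007, -0.772, -0.636], [-1.0, 0.003, 0.008]]
ft_force: [0.0, -1.4, 0.0]
opening: 85.5
time_s: 31.1
tcp_pos: [402.7, -488.2, 226.2]
tool_rot: [[-0.003, 0.639, -0.77], [-0.008, -0.77, -0.639], [-1.0, 0.004, 0.007]]
ft_force: [0.3, -0.3, -0.5]
opening: 85.1
```

View pics/o17t.png

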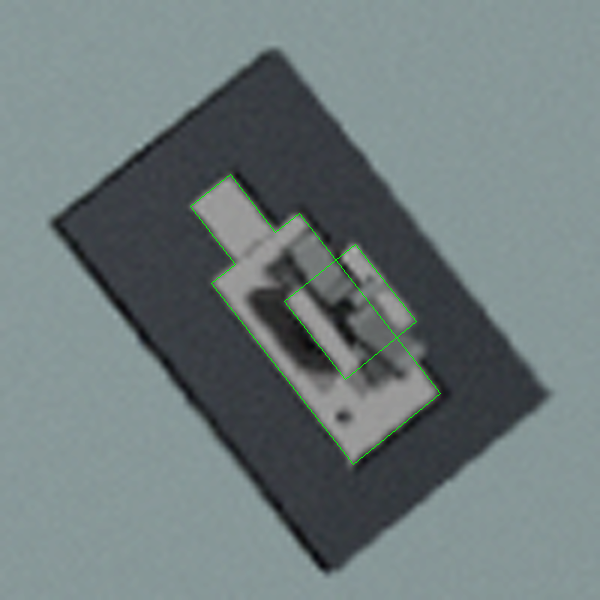

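View pics/o17s.png

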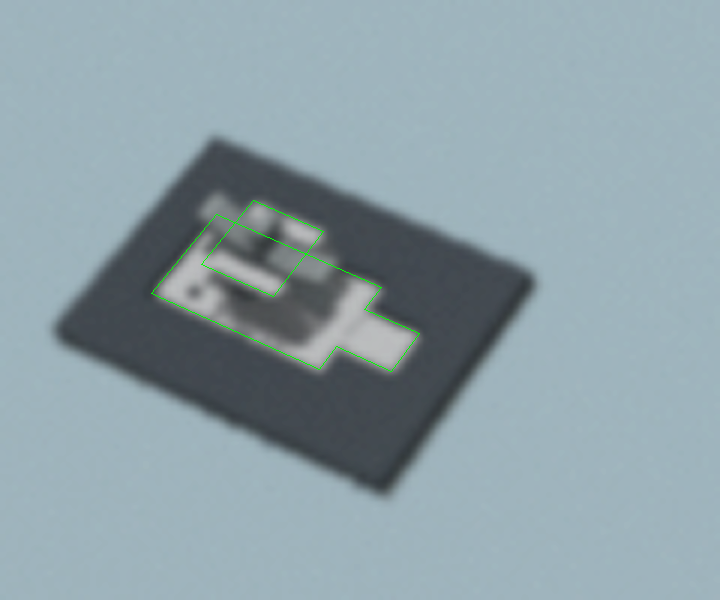

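View pics/scene17.png

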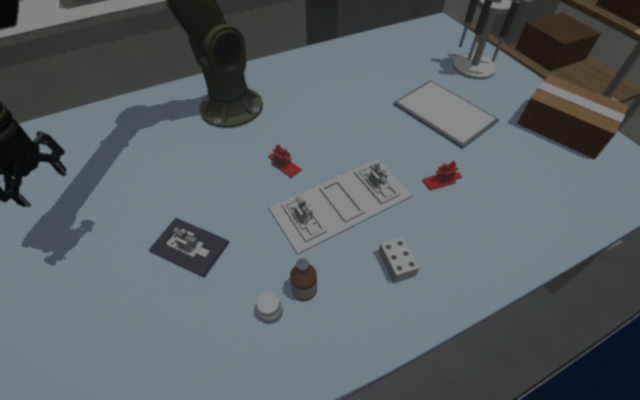

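The seated-pose outlines match the block in both views: tongue at (466,211) in the top picture and around (209,250) in the scene picture. The two free blocks, the bottle, jar and tube rack are where they were. I'll hand in.

```bash
python3 -c "
from plant import arm
s=arm.get_state();print(s['time_s'],s['ft_force'],s['opening'])
print(arm.close_job())"
```

```text
31.2 [ 0.32376972 -0.44116555 -0.37745157] 85.54601743452493
the job is handed in; nothing more can be done
None
```

I found the binding block, the middle one, and set it in the foam tray's pocket. I handed the job in at 31.2 s with no verdict given back.

**Feeling the wheels:** I drew the shut fingertip over each wheel in the same direction, two full passes each and a third on the right one.
- **Left and right wheels:** these gave under 1 N of drag while being pushed. Camera frames taken just after show them still running on.
- **Middle wheel:** this resisted with 2.3 to 3.6 N. It stopped at the same arm position after each pass, so it is the one that binds.
- **Order of work:** all three had been turned before I lifted anything. Your judging text also names pulley_2 as the binding block, but I chose by feel.

**Placing:** I gripped the middle block by its cheeks and corrected its position twice from the pictures. I then lowered it until its weight came off, with its underside about 4 mm above the bench, the height of the pocket floor. I opened the fingers and backed away.

**Last checks:** the outline of a fully seated block matches the pictures from both cameras. The two free blocks, the bottle, the jar, the tube rack and the red look-alikes look unmoved, and the gripper is open and clear with about 0 N on it.

**What disagreed or wasn't measured:**
- The two cameras put the tray 2 to 3 mm apart, and the arm's own position differed from both by a few mm. I therefore placed by the camera offset between block and pocket.
- On the first pass over the right wheel the fingertip was about 4 mm too high for part of the way, so I repeated it.
- I did not measure the wheels' exact angles. That each turned far enough rests on the repeated passes and the pictures.

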